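# Lock the lid ring of a powder pail

### The arm

A 7-joint arm with a two-finger parallel gripper is mounted at the origin on the work surface. World frame = base frame: x ahead of the robot, y to its left, z up, the work surface at z = 0. Lengths are in m, angles in rad, forces in N, time in s.
With the tool pointing down it reaches from about 0.425 to 0.875 m from the base axis. Payload 4.7 kg.
Tool frame: the origin (TCP) lies on the centre line of the jaws, within the pads' length; the fingertips stand 14 mm ahead of it and the grasp point (between the pads) lies 5 mm behind it; z points along the fingers, y is the direction in which the jaws open and shut (so a half turn about z gives the same grasp; the last joint's range is limited). The gripper opens to 87 mm and grips with 3 to 60 N. Pads are 19 mm wide; open, the fingers measure 117 mm over their backs; the gripper's body (75 mm by 190 mm) begins 51 mm behind the grasp point.
Start: joints at [-1.198, 0.321, -0.07, 1.45, 0.023, 1.371, -0.057], TCP at [0.228, 0.609, 0.237] pointing down, gripper open.
Joint ranges: [-2.86, 2.86], [-0.3, 2.09], [-1.38, 1.24], [0.06, 2.45], [-1.56, 4.7], [0.09, 2.05], [-2.69, 2.69]. Speed limits (rad/s): [2.57, 2.57, 3.14, 3.14, 3.14, 3.14, 3.14].

### API

Orientations are given as a rotation vector (axis times angle).
In Python, from bench import ctrl, optics, models gives the robot as it stands. The module is installed in compiled form; this text tells all that it offers.
- The arm moves only by the tool arm_command, never from a script. Its argument "motion" is a list of rows, each a list of 3 entries, a list of its own where there are three numbers: the shift along the tool's x, y, z in mm, then the turn, a rotation vector about the tool's x, y, z in degrees, then the closure, from 0 (fully open) to 1 (shut). In form: [[[x, y, z], [ax, ay, az], claw], ...]. A call has 1 to 8 rows; each row shifts and turns the commanded pose from where the row before left it, along the tool's axes as they then stand; what a row does not reach is not made up. A row lasts 1/12 s, in which the tool goes at most 41.7 mm and 7.16 degrees, less where a joint would pass 70% of its speed; a pose out of reach is approached as far as the arm can. A call with a gripper value outside its range is refused whole. The fingers move at their own pace and stop on an object; "force" is the grip in N (left out, the last holds). Time passes only in rows, so rows that do not move let the fingers close. It gives the time, the measured TCP pose, the force and the opening at its end, in the units of the state.
- ctrl.get_state(): the state, without advancing time (a new reading comes with each control period).
- optics.get_image(name): name is "scene" or "top" or "wrist"; returns (picture, depth): 384x512x3 uint8, blue, green, red; 384x512 float32, m along the optical axis (not along the pixel's ray), 0 where there is no reading.
- optics.camera_model(name): a dict with "fovy" (degrees; the focal length in pixels is half the picture's height over the tangent of half this angle, whatever the lens; pixels are square), "cx", "cy" (the principal point, pixels), "rvec" (rotation vector, rad) and "tvec" (3), from world to camera coordinates, as OpenCV has them; the wrist camera has in their place "mount" (4x4, takes a point from camera to tool coordinates, whose origin is the TCP and whose axes are the flange's). Camera axes: x right, y down, z forward; pixel columns grow to the right and rows downward; lengths in m; the calibration is good to about 2 mm. A picture is of the moment at which its call begins: read the wrist's pose just before it. camera_model takes no time and is no camera call.
- ctrl.close_job(): hands the job in, once; it reports no verdict.
Trained networks look in the newest picture that a camera, given by its name, has taken for a name from the list of things; names that differ only in an ending like _2 or _b are one class to them, and where a whole thing is asked for, a point or a joint stands for the part that bears it (a point fixed in the world has none). Each returns a list of dicts, best first, with "conf" (0 to 1); they miss things now and then, are a little off and sometimes report something else, mostly with a low value. They report only what shows in the picture. A call takes as long as a camera call.
- models.search_frame(camera, target): "location" ([x, y, z] in m, in the coordinates of the camera as it stood for that picture, good to about 4 mm: the middle of the surface that is visible of it).
- models.silhouettes(camera, target): "pixels" (384x512 bool, what is visible of it).
The state is a dict: "time": time; "joint_positions": joint angles; "qd": joint speeds; "joint_torque": joint torques, N m; "position": TCP position; "tool_rot": TCP orientation; "ft_force": force on the tool from outside, world axes, zero at the start; "torque": the same for the moment, N m; "grip_width": opening from 0.0 (shut) to 1.0 (fully open).
Only numpy, scipy, OpenCV 4.12 (cv2) and the standard library are available. Lean on these libraries where they do the work, as an engineer would, in place of code of your own. Each camera call takes 0.05 s, during which the arm holds its last target.

### The job

The powder pail has its lid on, but the lever of its clamping ring has been left standing open. Lock the lid: push the lever round with a fingertip until it lies fully home against the ring and stays there by itself. Nothing is to be lifted, the pail must stay upright about where it stands, and the jar and the bottle beside it are to be left alone.

Things in the scene. Friction and masses are not known exactly. Their poses are not given: they have to be found in the camera images.
- pail: White plastic 5-litre pail with lid on, 3.8 kg, loose on the bench: foot 180 mm wide, rim 217 mm, lid top at 195 mm. A steel clamping ring (222 mm wide, 178 to 198 mm above the bench) holds the lid. Origin: centre of the underside, z up. The lever's pivot is at the ring on the pail's own +x side; home, the lever lies along the ring from there towards own +y.
- pivot (a point): The vertical rivet on which the lever turns: outside the ring, 116.5 mm from the pail's axis, 187 mm above the bench (mid height of the lever). Axes as the pail's.
- lever (a joint): Closing angle of the ring's lever (rad): 0 = at rest open, standing out from the pail; 1.75 = home (a stop). Curved steel arm 4 mm thick, 18 mm high, reaching 104 mm from the pivot. Closes anticlockwise seen from above, pushed on its outer (convex) face towards the pail. The ring's spring resists (about 6 N near the end) and swings it open again unless pushed past about 1.4; it then holds itself home.
- lever_push (a point): Point on the lever's outer (convex) face, at mid height, 77 mm from the pivot, short of the out-turned end lip; moves with the lever. When home, the outer face here looks straight out from the pail's axis. Its axes are the pail's when home and turn with the lever.
- jar: White screw-cap jar, 68 mm wide, 95 mm high, standing near the pail; origin: centre of its underside. Bystander.
- bottle: Amber bottle, 60 mm wide, 135 mm high, standing near the pail; origin: centre of its underside. Bystander.

How it is judged:
By the outcome, as a careful person would: the job done as asked, in the order asked, and still so for the second after the job is handed in, with the robot touching nothing.
It also fails if it takes over 42 s, if anything falls off the work surface, if the arm or the gripper's body presses on something with over 40 N, if the wrist force passes 120 N, or if a joint passes its speed limit or range.

## Working session

There is one attempt and no reset: what is moved stays moved. The work goes in short steps, Python scripts to look and compute and a tool call to move; the robot and the scene stay as the last step left them, time stands still between calls to the robot, and variables do not carry over. Pictures are saved under pics/ and viewed, and the job is handed in when it is done.

Besides the shell and the picture viewer there is one more tool, called after ">>>" as a command line: name --argument value ..., lists and objects as JSON in quotes. arm_command: Moves the arm, as the interface text tells. Its arguments: {"type":"object","properties":{"motion":{"type":"array","items":{"type":"array"}},"force":{"type":"number"}},"required":["motion"]}

```bash
mkdir -p pics; cat > h.py <<'E'
import numpy as np, cv2
from bench import ctrl, optics, models
def c2w(name,p,st=None):
    m=optics.camera_model(name); p=np.atleast_2d(p)
    if name=='wrist':
        M=np.array(m['mount']); R=cv2.Rodrigues(np.array(st['tool_rot'],float))[0]
        q=p@M[:3,:3].T+M[:3,3]
        return q@R.T+np.array(st['position'])
    R=cv2.Rodrigues(np.array(m['rvec'],float))[0]
    return (p-np.array(m['tvec']).ravel())@R
def cloud(name,d,mask=None,st=None):
    m=optics.camera_model(name); f=192/np.tan(np.radians(m['fovy'])/2)
    ok=d>0
    if mask is not None: ok&=mask
    v,u=np.nonzero(ok); z=d[v,u]
    P=np.c_[(u-m['cx'])/f*z,(v-m['cy'])/f*z,z]
    return c2w(name,P,st),u,v
E
python3 - <<'E'
from h import *
print(ctrl.get_state())
for n in ['top','scene']:
    im,d=optics.get_image(n); cv2.imwrite(f'pics/{n}0.png',im); np.save(f'{n}0.npy',d)
    print(n,optics.camera_model(n))
    for t in ['pail','lever','jar','bottle','pivot','lever_push']:
        r=models.search_frame(n,t)
        print(t,[(round(x['conf'],2),c2w(n,x['location'])[0].round(3)) for x in r[:2]])
E
```

```text
{'time': 0.0, 'joint_positions': array([-1.19790905,  0.32184244, -0.07007276,  1.45166993,  0.02258443,
        1.37082496, -0.05688789]), 'qd': array([ 7.38990001e-04,  5.53877031e-05,  2.62763338e-03, -1.18051852e-03,
       -5.83555665e-04,  6.87749447e-04,  6.56660292e-04]), 'joint_torque': array([-1.72096229e-04, -4.91294003e+01, -4.03813524e-01, -3.12519228e+01,
       -6.37795287e-02,  4.39798983e-02,  1.59478177e-04]), 'position': array([0.22810014, 0.60809023, 0.23545133]), 'tool_rot': array([-5.60473216e-01, -3.09092491e+00,  3.04763245e-03]), 'ft_force': array([-0.10567053, -0.51681283,  0.47909789]), 'torque': array([-0.02141306, -0.03629736,  0.01590518]), 'grip_width': 0.9987176434223859}
top {'fovy': 54.63411891513093, 'cx': 252.67779993746805, 'cy': 192.15779368382096, 'rvec': array([ 2.13866831, -2.12266772,  0.17268432]), 'tvec': array([0.04236402, 0.58966259, 0.98061452])}
pail [(0.77, array([0.497, 0.055, 0.196])), (0.23, array([0.619, 0.032, 0.192]))]
lever [(0.65, array([0.627, 0.024, 0.199]))]
jar [(0.9, array([0.64 , 0.216, 0.094])), (0.19, array([0.498, 0.057, 0.197]))]
bottle [(0.86, array([ 0.545, -0.134,  0.089]))]
pivot [(0.89, array([0.495, 0.055, 0.194]))]
lever_push [(0.55, array([0.618, 0.029, 0.193])), (0.44, array([0.498, 0.052, 0.196]))]
scene {'fovy': 52.721613921254495, 'cx': 261.11904184370985, 'cy': 189.50830389521488, 'rvec': array([ 2.21984189,  0.47780845, -0.2512104 ]), 'tvec': array([-0.54175053, -0.03084961,  1.17583357])}
pail [(0.62, array([0.524, 0.005, 0.195]))]
lever [(0.62, array([0.645, 0.025, 0.186]))]
jar [(0.65, array([0.658, 0.205, 0.072])), (0.22, array([ 0.562, -0.163,  0.084]))]
bottle [(0.66, array([ 0.562, -0.159,  0.081]))]
pivot [(0.97, array([0.523, 0.003, 0.195]))]
lever_push [(0.61, array([0.647, 0.022, 0.192])), (0.16, array([ 0.56 , -0.163,  0.082]))]
```

View pics/top0.png

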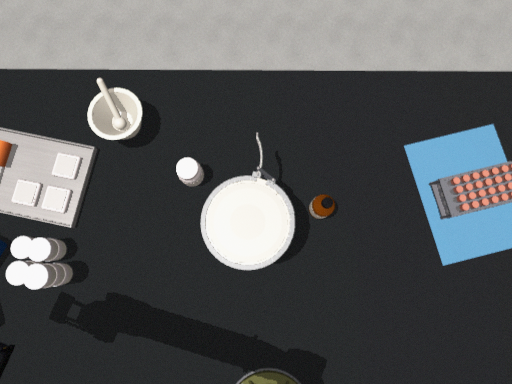

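View pics/scene0.png

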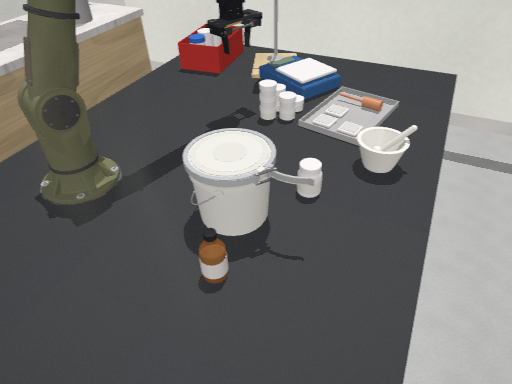

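```bash
python3 - <<'E'
from h import *
from scipy.optimize import least_squares
for n in ['top','scene']:
    d=np.load(n+'0.npy'); P,u,v=cloud(n,d)
    k=(P[:,2]>.183)&(P[:,2]<.206)&(np.hypot(P[:,0]-.49,P[:,1]-.05)<.22)
    Q=P[k]; print(n,len(Q),Q.min(0),Q.max(0))
    # ring top fit
    im=np.zeros((500,500),np.uint8)
    ij=((Q[:,:2]-[.3,-.2])*1000).astype(int); ok=((ij>=0)&(ij<500)).all(1)
    im[ij[ok,0],ij[ok,1]]=255
    im=cv2.dilate(im,np.ones((3,3)))
    cv2.imwrite(f'pics/occ_{n}.png',im)
E
```

```text
top 7206 [ 0.38552941 -0.05166338  0.1850555 ] [0.70920189 0.16924429 0.20319542]
scene 4567 [ 0.38162285 -0.05672918  0.18300539] [0.70877716 0.16548206 0.20431217]
```

```bash
python3 - <<'E'
from h import *
from scipy.optimize import least_squares
for n in ['top','scene']:
    d=np.load(n+'0.npy'); P,u,v=cloud(n,d)
    k=(P[:,2]>.183)&(P[:,2]<.206)&(np.hypot(P[:,0]-.49,P[:,1]-.05)<.22)
    Q=P[k]
    c=np.array([.495,.055])
    # ring/lid outer edge: max radius per angle, excluding lever
    for it in range(4):
        r=Q[:,:2]-c; a=np.arctan2(r[:,1],r[:,0]); R=np.hypot(*r.T)
        e=[]
        for b in np.linspace(-np.pi,np.pi,73)[:-1]:
            s=(a>=b)&(a<b+np.pi/36)&(R<.125)
            if s.sum()>3 and not(-.75<b<.35): i=np.argmax(np.where(s,R,0)); e.append(Q[i,:2])
        e=np.array(e)
        f=least_squares(lambda x:np.hypot(e[:,0]-x[0],e[:,1]-x[1])-x[2],[*c,.111],loss='soft_l1',f_scale=.002)
        c=f.x[:2]
    print(n,f.x,len(e))
    L=Q[np.hypot(*(Q[:,:2]-c).T)>.116]
    L=L[np.argsort(L[:,0])]
    for x in np.arange(.57,.72,.01):
        s=(L[:,0]>=x)&(L[:,0]<x+.01)
        if s.any(): print(round(x,3),s.sum(),L[s,1].min().round(4),L[s,1].max().round(4),L[s,2].min().round(3),L[s,2].max().round(3))
im=cv2.imread('pics/top0.png'); cv2.imwrite('pics/topz.png',cv2.resize(im[110:290,170:350],None,fx=3.3,fy=3.3,interpolation=cv2.INTER_CUBIC))
im=cv2.imread('pics/scene0.png'); cv2.imwrite('pics/scz.png',cv2.resize(im[120:290,170:350],None,fx=3.3,fy=3.3,interpolation=cv2.INTER_CUBIC))
E
```

```text
top [0.49462168 0.05811097 0.11048655] 59
0.59 9 -0.007 0.0048 0.198 0.201
0.6 26 0.0023 0.0358 0.197 0.203
0.61 39 0.0144 0.0477 0.195 0.203
0.62 16 0.0287 0.0383 0.186 0.203
0.63 9 0.0263 0.0311 0.194 0.199
0.64 8 0.0263 0.0287 0.192 0.199
0.65 8 0.0263 0.0288 0.192 0.196
0.66 8 0.0264 0.0288 0.193 0.197
0.67 10 0.0264 0.0313 0.189 0.198
0.68 11 0.0289 0.0362 0.185 0.197
0.69 11 0.0338 0.0387 0.186 0.197
0.7 8 0.0363 0.0388 0.193 0.201
scene [0.49319717 0.05359565 0.11094427] 59
0.59 23 -0.0097 0.0022 0.185 0.203
0.6 30 0.0006 0.041 0.184 0.203
0.61 41 0.0088 0.0407 0.183 0.203
0.62 32 0.0224 0.0356 0.183 0.203
0.63 24 0.0222 0.0265 0.184 0.198
0.64 28 0.0204 0.0271 0.183 0.199
0.65 27 0.0199 0.0272 0.184 0.199
0.66 28 0.0209 0.0278 0.183 0.198
0.67 30 0.0235 0.0323 0.183 0.199
0.68 27 0.0264 0.0321 0.184 0.198
0.69 31 0.028 0.0367 0.183 0.198
0.7 25 0.0307 0.0368 0.183 0.198
```

View pics/topz.png

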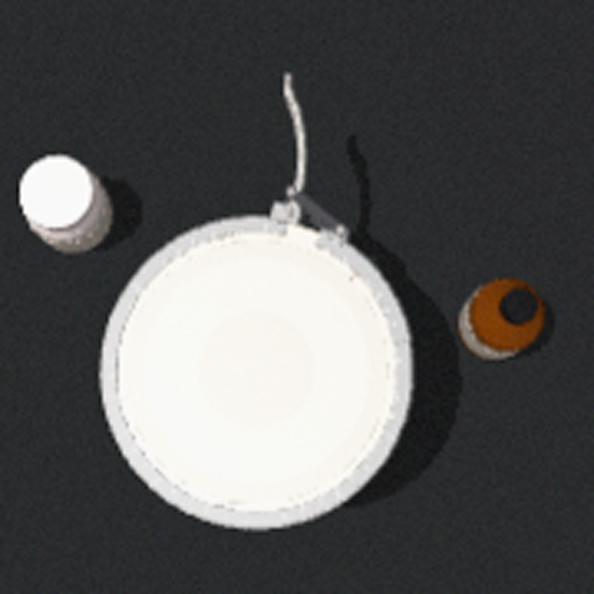

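View pics/scz.png

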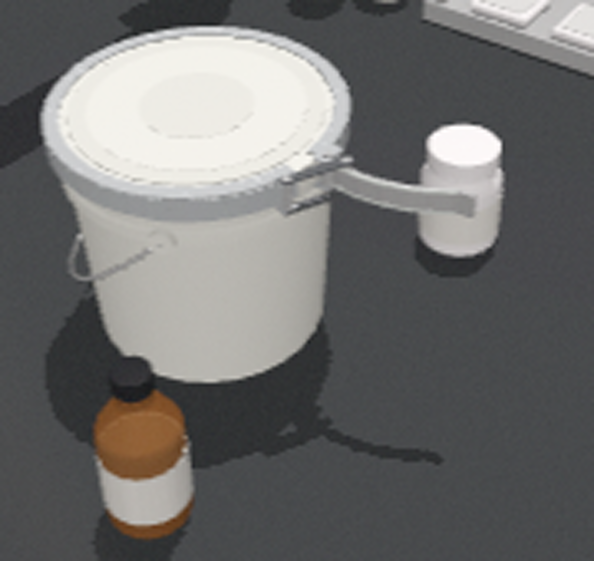

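>>> arm_command --motion '[[[-30,-19,-5],[0,0,0],1],[[-30,-19,-5],[0,0,0],1],[[-30,-19,-5],[0,0,0],1],[[-30,-19,-5],[0,0,0],1],[[-30,-19,-5],[0,0,0],1],[[-30,-19,-5],[0,0,0],1],[[-30,-19,-5],[0,0,0],1],[[-30,-19,-5],[0,0,0],1]]' --force 30

```text
time: 1.37
position: [0.4004, 0.3805, 0.2771]
tool_rot: [0.56, 3.091, 0.001]
ft_force: [0.4, 0.5, 0.1]
grip_width: 0.474
```

>>> arm_command --motion '[[[-30,-19,0],[0,0,0],1],[[-30,-19,0],[0,0,0],1],[[-30,-19,0],[0,0,0],1],[[-30,-19,0],[0,0,0],1],[[-30,-19,0],[0,0,0],1],[[-30,-19,0],[0,0,0],1],[[-30,-19,0],[0,0,0],1],[[-30,-19,0],[0,0,0],1]]'

```text
time: 2.03
position: [0.5718, 0.154, 0.2769]
tool_rot: [0.56, 3.091, 0.001]
ft_force: [-0.0, -0.1, 1.0]
grip_width: 0.004
```

>>> arm_command --motion '[[[-28,-18,0],[0,0,0],1],[[-28,-18,0],[0,0,0],1],[[-28,-18,0],[0,0,0],1],[[-28,-18,0],[0,0,0],1],[[-28,-18,0],[0,0,0],1],[[-28,-18,0],[0,0,0],1],[[0,0,0],[0,0,0],1],[[0,0,0],[0,0,0],1]]'

```text
time: 2.7
position: [0.6907, -0.0077, 0.2758]
tool_rot: [-0.567, -3.089, 0.003]
ft_force: [-0.8, 0.7, -0.5]
grip_width: 0.004
```

>>> arm_command --motion '[[[0,0,0],[0,0,6.6],1],[[0,0,0],[0,0,6.6],1],[[0,0,0],[0,0,6.6],1],[[0,0,0],[0,0,6.6],1],[[0,0,0],[0,0,6.6],1],[[0,0,0],[0,0,6.6],1],[[0,0,0],[0,0,6.6],1],[[0,0,0],[0,0,6.6],1]]'

```text
time: 3.37
position: [0.6899, -0.0024, 0.2768]
tool_rot: [-1.88, -2.516, -0.002]
ft_force: [1.0, -0.7, 0.3]
grip_width: 0.003
```

```bash
python3 - <<'E'
from h import *
st=ctrl.get_state(); print({k:np.round(st[k],3) for k in st})
R=cv2.Rodrigues(st['tool_rot'])[0]; print(R.round(3),np.degrees(np.arctan2(R[1,0],R[0,0])))
for n in ['wrist','top','scene']:
    im,d=optics.get_image(n); cv2.imwrite(f'pics/{n}1.png',im); np.save(f'{n}1.npy',d)
    if n=='wrist': print(optics.camera_model(n))
    for t in ['pail','lever']:
        r=models.search_frame(n,t)
        print(t,[(round(x['conf'],2),c2w(n,x['location'],st)[0].round(3)) for x in r[:2]])
E
```

```text
{'time': np.float64(3.367), 'joint_positions': array([-0.434,  0.43 ,  0.574,  1.295, -0.231,  1.482,  0.406]), 'qd': array([-0.153,  0.036,  0.232,  0.008, -0.104,  0.012, -1.299]), 'joint_torque': array([  0.783, -50.39 ,   6.664, -30.987,   0.058,   0.053,   1.371]), 'position': array([ 0.69 , -0.002,  0.277]), 'tool_rot': array([-1.880e+00, -2.516e+00, -2.000e-03]), 'ft_force': array([ 0.992, -0.696,  0.264]), 'torque': array([-0.127, -0.001, -0.031]), 'grip_width': np.float64(0.003)}
[[-0.283  0.959  0.   ]
 [ 0.959  0.283  0.002]
 [ 0.002  0.001 -1.   ]] 106.46774248779958
{'fovy': 67.87552925234807, 'cx': 255.40998897717452, 'cy': 193.67685447674725, 'mount': array([[-1.41302482e-05, -9.60753169e-01, -2.77404663e-01,
         7.70653720e-02],
       [ 9.99999812e-01,  1.56488566e-04, -5.92914082e-04,
         6.37799278e-04],
       [ 6.13054742e-04, -2.77404619e-01,  9.60752987e-01,
        -1.47324293e-01],
       [ 0.00000000e+00,  0.00000000e+00,  0.00000000e+00,
         1.00000000e+00]])}
pail [(0.64, array([0.546, 0.044, 0.196]))]
lever [(0.59, array([0.635, 0.028, 0.197]))]
pail [(0.87, array([0.503, 0.125, 0.197]))]
lever []
pail [(0.58, array([0.523, 0.002, 0.195]))]
lever [(0.9, array([0.647, 0.025, 0.188]))]
```

View pics/wrist1.png

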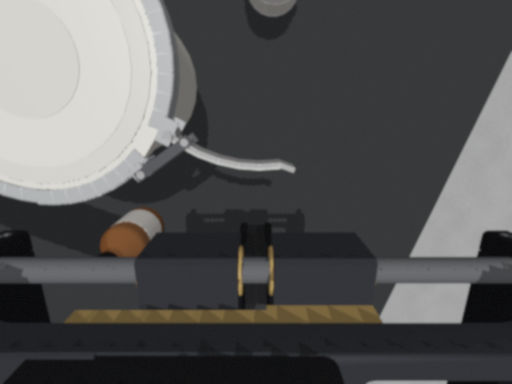

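View pics/scene1.png

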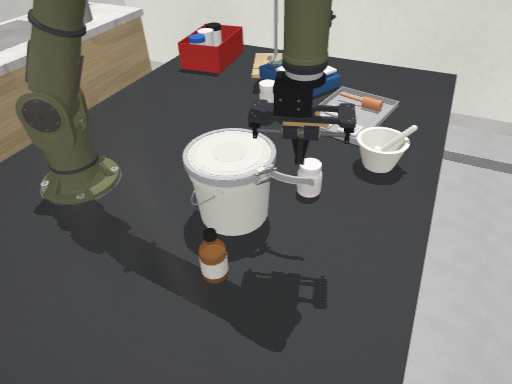

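```bash
python3 - <<'E'
from h import *
st=ctrl.get_state(); print(st['position'],st['qd'].round(2))
im,d=optics.get_image('wrist')
sil=models.silhouettes('wrist','lever')
print([(s['conf'],s['pixels'].sum()) for s in sil])
P,u,v=cloud('wrist',d,None,st)
k=(P[:,2]>.180)&(P[:,2]<.21)&(u>150)&(v<200)&(np.hypot(P[:,0]-.494,P[:,1]-.056)>.112)
L=P[k]
for x in np.arange(.59,.72,.01):
    s=(L[:,0]>=x)&(L[:,0]<x+.01)
    if s.any(): print(round(x,3),s.sum(),L[s,1].min().round(4),L[s,1].max().round(4),L[s,2].max().round(3))
print(L[:,0].max())
for t in [(184,143),(293,169),(165,125)]:
    s=(abs(u-t[0])<3)&(abs(v-t[1])<3)&(P[:,2]>.17); print(t,P[s].mean(0).round(4))
E
```

```text
[ 0.69029828 -0.00451837  0.27663807] [ 0.    0.    0.    0.   -0.    0.   -0.01]
[(0.8, np.int64(1963))]
0.59 3 0.0101 0.0122 0.2
0.6 400 0.0031 0.0479 0.202
0.61 376 0.0142 0.0472 0.202
0.62 195 0.0263 0.0394 0.202
0.63 124 0.0246 0.0311 0.197
0.64 117 0.0242 0.03 0.198
0.65 112 0.0241 0.0299 0.197
0.66 112 0.0249 0.031 0.197
0.67 115 0.0263 0.0333 0.197
0.68 116 0.0284 0.0363 0.197
0.69 119 0.0316 0.0397 0.196
0.7 84 0.0351 0.0395 0.197
0.71 16 0.0351 0.039 0.197
0.7116854686105547
(184, 143) [0.6222 0.0307 0.1996]
(293, 169) [0.7103 0.0359 0.1949]
(165, 125) [0.605  0.0398 0.1989]
```

>>> arm_command --motion '[[[0,0,22],[0,0,0],1],[[0,0,22],[0,0,0],1],[[0,0,22],[0,0,0],1],[[0,0,22],[0,0,0],1],[[6,0,0],[0,0,0],1],[[6,0,0],[0,0,0],1],[[6,0,0],[0,0,0],1],[[0,0,0],[0,0,0],1]]'

```text
time: 4.58
position: [0.686, 0.0152, 0.1907]
tool_rot: [1.872, 2.521, 0.005]
ft_force: [0.7, 1.2, 0.5]
grip_width: 0.007
```

```bash
python3 - <<'E'
from h import *
st=ctrl.get_state(); R=cv2.Rodrigues(st['tool_rot'])[0]; print(st['time'],st['position'],st['qd'].round(2),st['ft_force'],np.degrees(np.arctan2(R[1,0],R[0,0])))
im,d=optics.get_image('wrist');cv2.imwrite('pics/wrist2.png',im)
im,d=optics.get_image('scene');cv2.imwrite('pics/scene2.png',cv2.resize(im[90:290,170:400],None,fx=3,fy=3))
# plan
piv=np.array([.6085,.0335]); rel=np.array([.0752,-.0155])
p=st['position'][:2].copy(); a=np.degrees(np.arctan2(R[1,0],R[0,0]))
for th in list(range(0,101,5)):
    c,s=np.cos(np.radians(th)),np.sin(np.radians(th))
    q=piv+np.array([c*rel[0]-s*rel[1],s*rel[0]+c*rel[1]])
    ar=np.radians(a); dd=q-p
    print(th,q.round(4),(1000*np.array([dd@[np.cos(ar),np.sin(ar)],dd@[np.sin(ar),-np.cos(ar)]])).round(1))
    p=q; a=106+th
E
```

```text
4.5833 [0.68602562 0.01523248 0.19065345] [ 0.01  0.    0.01 -0.    0.   -0.01  0.02] [0.73615092 1.23499613 0.48830003] 106.80705422739943
0 [0.6837 0.018 ] [ 3.3 -1.4]
5 [0.6848 0.0246] [6.1 2.8]
10 [0.6852 0.0313] [6.1 2.8]
15 [0.6851 0.038 ] [6.1 2.8]
20 [0.6845 0.0447] [6.1 2.8]
25 [0.6832 0.0512] [6.1 2.8]
30 [0.6814 0.0577] [6.1 2.8]
35 [0.679  0.0639] [6.1 2.8]
40 [0.6761 0.07  ] [6.1 2.8]
45 [0.6726 0.0757] [6.1 2.8]
50 [0.6687 0.0811] [6.1 2.8]
55 [0.6643 0.0862] [6.1 2.8]
60 [0.6595 0.0909] [6.1 2.8]
65 [0.6543 0.0951] [6.1 2.8]
70 [0.6488 0.0989] [6.1 2.8]
75 [0.6429 0.1021] [6.1 2.8]
80 [0.6368 0.1049] [6.1 2.8]
85 [0.6305 0.1071] [6.1 2.8]
90 [0.624  0.1087] [6.1 2.8]
95 [0.6174 0.1098] [6.1 2.8]
100 [0.6107 0.1102] [6.1 2.8]
```

View pics/wrist2.png

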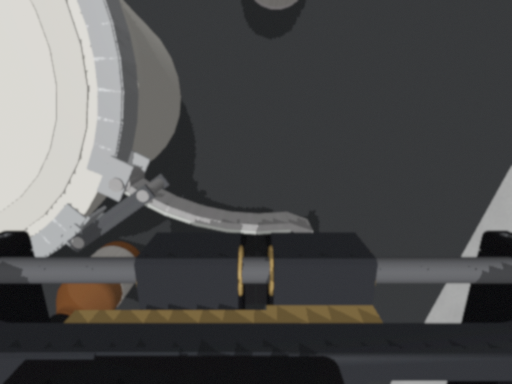

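View pics/scene2.png

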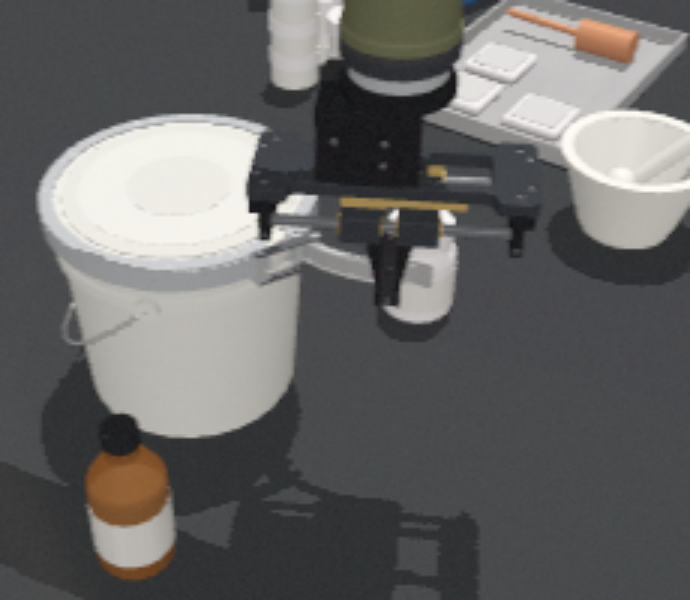

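>>> arm_command --motion '[[[3,-1,0],[0,0,0],1],[[6,2.8,0],[0,0,-5],1],[[6,2.8,0],[0,0,-5],1],[[6,2.8,0],[0,0,-5],1],[[6,2.8,0],[0,0,-5],1],[[6,2.8,0],[0,0,-5],1],[[6,2.8,0],[0,0,-5],1],[[0,0,0],[0,0,0],1]]'

```text
time: 5.35
position: [0.6832, 0.0536, 0.1898]
tool_rot: [1.153, 2.914, 0.002]
ft_force: [7.1, -1.9, -2.2]
grip_width: 0.003
```

```bash
cat > chk.py <<'E'
from h import *
import sys
n=sys.argv[1]
st=ctrl.get_state(); R=cv2.Rodrigues(st['tool_rot'])[0]; print(st['time'],st['position'],st['ft_force'].round(1),np.degrees(np.arctan2(R[1,0],R[0,0])),st['joint_positions'].round(2))
a,d=optics.get_image('wrist'); P,u,v=cloud('wrist',d,None,st)
b,d2=optics.get_image('scene')
cv2.imwrite(f'pics/c{n}.png',np.hstack([cv2.resize(a[:,:],(400,300)),cv2.resize(b[90:270,170:410],(400,300))]))
E
python3 chk.py 3
```

```text
5.35 [0.68319399 0.05356029 0.18980523] [ 7.1 -1.9 -2.2] 136.82568740290137 [-0.45  0.43  0.45  1.44 -0.19  1.3   0.83]
```

View pics/c3.png

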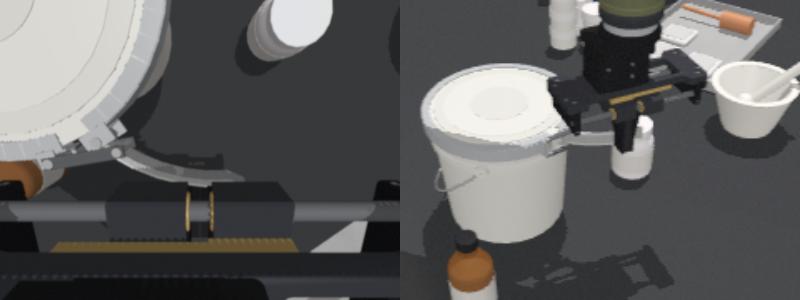

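>>> arm_command --motion '[[[6,2.8,0],[0,0,-5],1],[[6,2.8,0],[0,0,-5],1],[[6,2.8,0],[0,0,-5],1],[[6,2.8,0],[0,0,-5],1],[[6,2.8,0],[0,0,-5],1],[[6,2.8,0],[0,0,-5],1],[[0,0,0],[0,0,0],1]]'

```text
time: 6.03
position: [0.6606, 0.0895, 0.1901]
tool_rot: [0.356, 3.115, 0.006]
ft_force: [5.2, 2.7, -0.1]
grip_width: 0.006
```

```bash
python3 chk.py 4
```

```text
6.0333 [0.66064656 0.08948859 0.19011247] [ 5.2  2.7 -0.1] 166.95839655985128 [-0.44  0.38  0.35  1.49 -0.14  1.29  1.27]
```

View pics/c4.png

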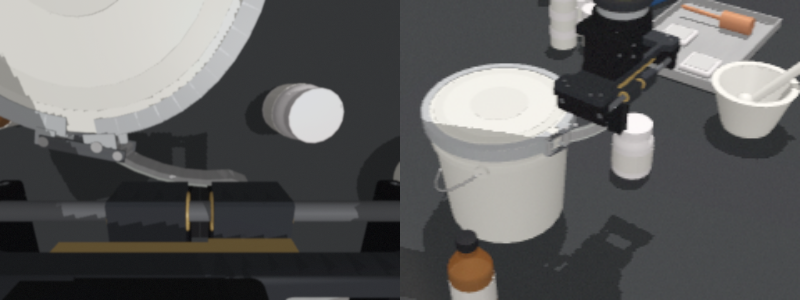

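>>> arm_command --motion '[[[6,2.8,0],[0,0,-5],1],[[6,2.8,0],[0,0,-5],1],[[6,2.8,0],[0,0,-5],1],[[6,2.8,0],[0,0,-5],1],[[6,2.8,0],[0,0,-5],1],[[0,0,0],[0,0,0],1]]'

```text
time: 6.63
position: [0.629, 0.103, 0.1894]
tool_rot: [-0.323, 3.124, 0.001]
ft_force: [-0.5, 0.2, -0.1]
grip_width: -0.001
```

```bash
python3 chk.py 5
```

```text
6.6333 [0.6290052  0.10297379 0.18936458] [-0.5  0.2 -0.1] -168.20463158572682 [-0.43  0.32  0.28  1.56 -0.09  1.27  1.64]
```

View pics/c5.png

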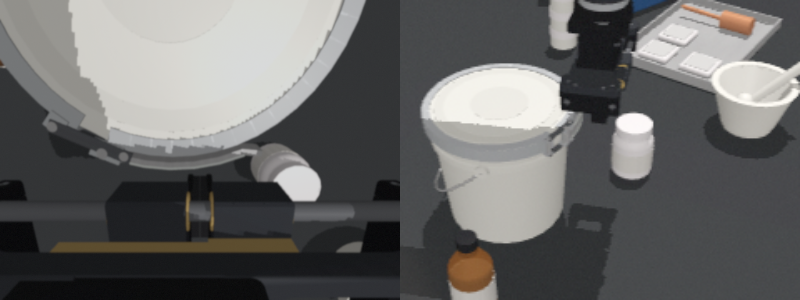

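>>> arm_command --motion '[[[6,2.8,0],[0,0,-5],1],[[6,2.8,0],[0,0,-5],1],[[3,1.4,0],[0,0,-2.5],1],[[0,0,0],[0,0,0],1]]'

```text
time: 7.07
position: [0.6137, 0.1048, 0.189]
tool_rot: [-0.654, 3.071, -0.0]
ft_force: [-0.0, 0.4, -0.7]
grip_width: 0.005
```

```bash
python3 chk.py 6
```

```text
7.0667 [0.61369786 0.10484427 0.18896984] [-0.   0.4 -0.7] -155.94276607601273 [-0.42  0.29  0.25  1.6  -0.07  1.26  1.83]
```

View pics/c6.png

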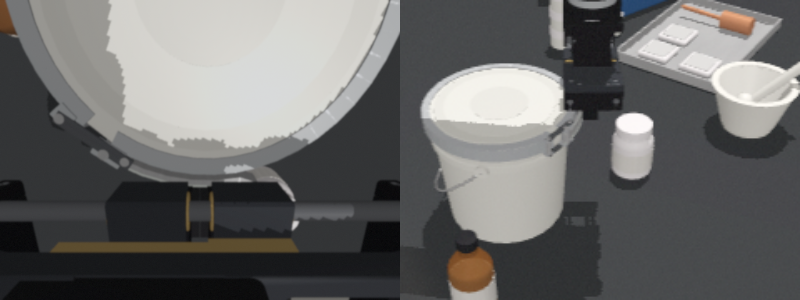

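>>> arm_command --motion '[[[1.5,0,0],[0,0,0],1],[[1.5,0,0],[0,0,0],1],[[0,0,0],[0,0,0],1]]'

```text
time: 7.42
position: [0.6132, 0.1046, 0.1889]
tool_rot: [-0.653, 3.066, 0.0]
ft_force: [7.7, 1.2, -3.0]
grip_width: 0.005
```

>>> arm_command --motion '[[[1,0,0],[0,0,0],1],[[1,0,0],[0,0,0],1],[[0,0,0],[0,0,0],1]]'

```text
time: 7.67
position: [0.6129, 0.1045, 0.1893]
tool_rot: [-0.653, 3.063, 0.001]
ft_force: [12.5, 3.1, -5.7]
grip_width: 0.007
```

>>> arm_command --motion '[[[-10,0,0],[0,0,0],1],[[-20,0,0],[0,0,0],1],[[-20,0,0],[0,0,0],1],[[0,0,-25],[0,0,0],1],[[0,0,-35],[0,0,0],1],[[-35,0,-35],[0,0,0],1],[[-35,0,0],[0,0,0],1],[[0,0,0],[0,0,0],1]]'

```text
time: 8.33
position: [0.7173, 0.1533, 0.2767]
tool_rot: [-0.659, 3.069, 0.001]
ft_force: [-2.6, 1.2, -2.4]
grip_width: 0.008
```

```bash
python3 chk.py 7; python3 - <<'E'
from h import *
st=ctrl.get_state()
im,d=optics.get_image('top'); cv2.imwrite('pics/top7.png',cv2.resize(im[90:290,150:350],None,fx=3,fy=3))
for n in ['scene','wrist','top']:
    st=ctrl.get_state(); im,d=optics.get_image(n); P,u,v=cloud(n,d,None,st)
    for t in ['pail','lever','jar','bottle']:
        r=models.search_frame(n,t)
        print(n,t,[(round(x['conf'],2),c2w(n,x['location'],st)[0].round(3)) for x in r[:1]])
    k=(P[:,2]>.178)&(P[:,2]<.206)
    r=P[:,:2]-[.494,.056]; a=np.degrees(np.arctan2(r[:,1],r[:,0])); R=np.hypot(*r.T)
    for b in range(-20,60,5):
        s=k&(a>=b)&(a<b+5)&(R>.09)&(R<.2)
        if s.any(): print(b,R[s].max().round(4),end='; ')
    print()
E
```

```text
8.3333 [0.71733298 0.15326299 0.27672154] [-2.6  1.2 -2.4] -155.77997346460404 [-0.4   0.49  0.25  1.15 -0.12  1.51  1.82]
scene pail [(0.97, array([0.521, 0.   , 0.197]))]
scene lever [(0.74, array([0.605, 0.044, 0.194]))]
scene jar [(0.9, array([0.654, 0.201, 0.065]))]
scene bottle [(0.66, array([ 0.562, -0.161,  0.081]))]
-20 0.1198; -15 0.1212; -10 0.1194; -5 0.1183; 0 0.1186; 5 0.1185; 10 0.1177; 15 0.117; 20 0.1162; 25 0.117; 30 0.1155; 35 0.121; 40 0.1076; 45 0.1072; 50 0.106; 55 0.1071; 
wrist pail [(0.61, array([0.591, 0.095, 0.198]))]
wrist lever [(0.8, array([0.606, 0.08 , 0.198]))]
wrist jar [(0.96, array([0.646, 0.215, 0.093]))]
wrist bottle []
-20 0.1154; -15 0.1205; -10 0.1207; -5 0.1199; 0 0.1191; 5 0.1191; 10 0.1193; 15 0.1195; 20 0.1197; 25 0.12; 30 0.1201; 35 0.125; 40 0.1255; 45 0.1118; 50 0.1117; 55 0.1119; 
top pail [(0.71, array([0.504, 0.027, 0.197]))]
top lever []
top jar []
top bottle [(0.62, array([ 0.544, -0.133,  0.091]))]
-20 0.1169; -15 0.1197; -10 0.1211; -5 0.1199; 0 0.12; 5 0.1196; 10 0.1198; 15 0.1205; 20 0.1208; 25 0.1158;
```

View pics/c7.png

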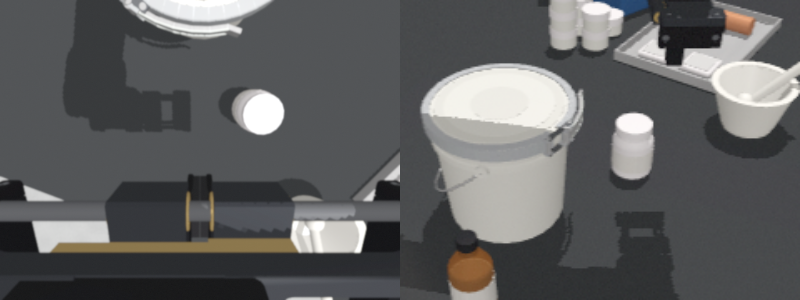

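View pics/top7.png

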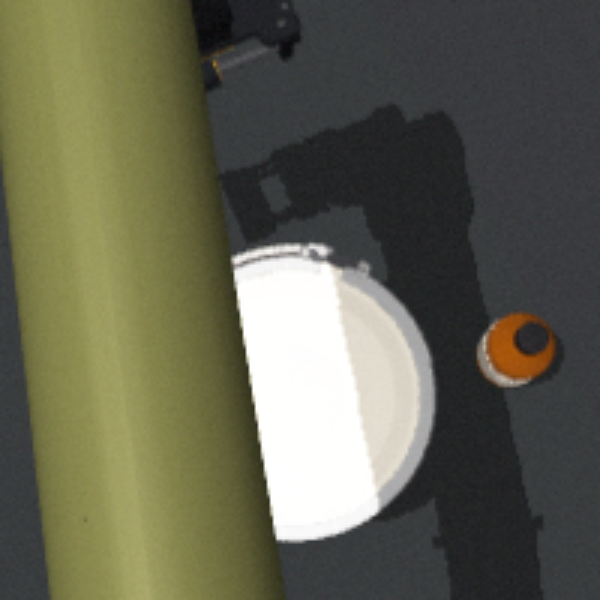

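```bash
python3 -c "
from bench import ctrl
print(ctrl.get_state()['time'],ctrl.get_state()['qd'].round(3)); print(ctrl.close_job())"
```

```text
9.2333 [ 0.     0.001 -0.001 -0.001 -0.001 -0.001 -0.002]
the job is handed in; nothing more can be done
None
```

The lid is locked: I pushed the lever round with the closed fingertips until it snapped past its over-centre point. A final nudge of about 14 N barely moved it, so it is against its stop. I then backed the arm off and handed the job in at 9.2 s.

- **Lever:** After I let go, the wrist camera showed it lying evenly along the ring, 119–120 mm from the pail's axis over its whole length except the end lip. It stayed there without being touched.
- **Pail, jar and bottle:** The scene camera and wrist camera put the pail upright in its place and the jar and bottle within a few millimetres of where they started.
- **Top camera:** The arm covered part of its last view, so it found neither the lever nor the jar. That part of the check rests on the other two cameras. Where it could see the lever, its readings agreed with theirs.

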